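# Show the camera the mark on a part's hidden face with an inspection mirror

### The arm

A 6-joint arm with a two-finger parallel gripper is mounted at the origin on the work surface. World frame = base frame: x ahead of the robot, y to its left, z up, the work surface at z = 0. Lengths are in mm, angles in rad, forces in N, time in s.
With the tool pointing down it reaches from about 275 to 1000 mm from the base axis. Payload 8.4 kg.
Tool frame: the origin (TCP) lies at the very end of the fingers, on their centre line; the grasp point (between the pads) lies 19 mm behind it; z points along the fingers, y is the line along which they close (so a half turn about z gives the same grasp; the last joint's range is limited). The gripper opens to 85 mm and grips with 20 to 120 N. Pads are 22 mm wide; open, the fingers measure 114 mm over their backs; the gripper's body (76 mm by 85 mm) begins 54 mm behind the grasp point. The pads swing forward as they close: fully open they stand 13 mm farther back than shut.
Start: joints at [-0.002, 0.353, 1.633, -0, 1.155, -0.002], TCP at [625.002, -0, 231.281] pointing down, gripper open.
Joint ranges: [-2.63, 2.63], [-0.92, 2.1], [0.06, 2.66], [-1.3, 4.44], [0, 2.69], [-3.02, 3.02]. Speed limits (rad/s): [2.22, 2.22, 2.79, 3.14, 3.14, 3.14].

### API

Orientations are given as [roll, pitch, yaw] about the fixed x, y, z axes, in that order (R = Rz(yaw) Ry(pitch) Rx(roll)).
In Python, from rig import sensors, grab_frame, camera_params, order gives the robot as it stands. The module is installed in compiled form; this text tells all that it offers.
- The arm moves only by the tool move_arm, never from a script. Its argument "motion" is a list of rows, each a list of 7 numbers: the turn, a rotation vector about the tool's x, y, z in shares of 60 degrees (1.0 is 60 degrees), then the shift along the tool's x, y, z in parts of the range, where 1.0 means 0.5 m, then the finger opening in m, from 0 to 0.0854. A call has 1 to 8 rows; each row is the pose to reach, as a shift and turn from the pose commanded when the call began, along the tool's axes at that moment; what a row does not reach only later rows make up. A row lasts 1/8 s, in which the tool goes at most 62.5 mm and 10.7 degrees, less where a joint would pass 70% of its speed; a pose out of reach is approached as far as the arm can. A shift or turn number past 1, either way, is cut back to 1. A call with a gripper value outside its range is refused whole. The fingers move at their own pace and stop on an object; "grip_force" is the grip in N (left out, the last holds). Time passes only in rows, so rows that repeat a pose let the fingers close. It gives the time, the measured TCP pose, the force, the opening and the grip force at its end, in the units of the state.
- sensors.sense(): the state, without advancing time (a new reading comes with each control period).
- grab_frame(name): name is "scene" or "side" or "wrist"; returns (picture, depth): 420x560x3 uint8, red, green, blue; 420x560 float32, mm along the optical axis (not along the pixel's ray), 0 where there is no reading.
- camera_params(name): a dict with "camera_matrix" (3x3 intrinsics, pixels), "world_from_camera" (4x4, takes a point from camera to world coordinates). Camera axes: x right, y down, z forward; pixel columns grow to the right and rows downward; lengths in mm; the calibration is good to about 2 mm. The wrist camera is an equidistant fisheye: a pixel r from the principal point sees the ray r / f radians off the axis. A picture is of the moment at which its call begins: read the wrist's pose just before it. camera_params takes no time and is no camera call; for the wrist camera it gives the pose at the moment of the call.
- order.sign_off(): hands the job in; it is judged then, once.
The state is a dict: "clock": time; "qpos": joint angles; "qvel": joint speeds; "joint_efforts": joint torques, N m; "eef_pos": TCP position; "tcp_rot": TCP orientation; "contact_force": force on the tool from outside, world axes, zero at the start; "wrist_torque": the same for the moment, N m; "opening": opening from 0.0 (shut) to 1.0 (fully open); "grasp_force": force on a finger pad.
Only numpy, scipy, OpenCV 4.12 (cv2) and the standard library are available. Lean on these libraries where they do the work, as an engineer would, in place of code of your own. Each camera call takes 0.05 s, during which the arm holds its last target. There are 200 camera calls.

### The job

Take the inspection mirror by its top edge, slide it up out of its slot in the black rack, and hold it in front of the clamped part, about 150 mm from the hub's marked end face, on the camera's line of sight. Angle it so that the camera sees the etched mark in the middle of the mirror glass, and finish still holding the mirror there, steady in the air. Do not touch the camera stand and leave the other plates and the loose things where they are.

Things in the scene. Friction and masses are not known exactly. Their poses are not given: they have to be found in the camera images.
- mirror: Loose inspection mirror, upright in one of the rack's slots: aluminium plate 8 mm thick (own x), 80 wide (y), 115 tall (z), 170 g, the tallest plate. Glass 76 x 76 mm on the lower part of its +x face only (3 to 79 mm up); the plain top 35 mm is for gripping, closing along x. Origin: centre of its lower edge. In the rack the glass looks along the rack's +x.
- glass (a point): Centre of the mirror's glass face, 41 mm above the lower edge, 4 mm in front of the plate's mid-plane. Axes as the mirror's: x points straight out of the glass, y along its width, z up along its height.
- mark (a point): Centre of the dark etched square mark, 15 mm, on the end face of the steel hub (60 mm diameter, axis level, 100 mm above the table) clamped in the stand. The face looks along the stand's -x, roughly towards the robot and away from the camera. Axes as the stand's.
- lens (a point): Centre of the camera lens's front, 297 to 347 mm above the table, 103 mm behind the marked face along the stand's x, in one upright plane with the mark. Own -x is the line of sight: along the stand's -x and 40 degrees down, over the hub, to where the mirror belongs, 330 mm from the lens. Own y is level. The view takes in 40 mm either side of, above and below that line there.
- aim (a point): Invisible point in the air, 31 percent of the way from the mark to the lens. With the glass about 150 mm from the mark and 330 mm from the lens, the mark is seen mid-glass when the straight line out of the centre of the glass (its own x) passes through this point.
- stand: Fixed camera stand. Origin on the table below the hub, 20 mm behind the marked face; x level towards the camera, z up. Base plate 14 mm thick from x -75 to +180, y -75 to +115 mm; V-block clamp with the hub, 142 mm tall; column 484 mm tall at x +135, y +85 mm with the camera on a sliding arm (height differs per run). Before its base (own -x) the table is free but for a paper.
- rack: Fixed black plate rack 140 (own x) x 104 (y) x 64 mm tall. Three slots along y, at x = -44, 0 and +44 mm; plates stand on its floor 12 mm above the table, in grooves 11 mm wide at both slot ends, 64 mm high. Origin: centre of its underside. Which slot holds the mirror differs.
- step_plate: Loose steel plate in another slot of the rack, 8 x 80 mm, 86 mm tall, its top stepped narrower to the middle. Leave it. Origin: centre of its lower edge, axes as the mirror's.
- clear_plate: Loose clear plastic plate in another slot of the rack, 8 x 80 mm, 90 mm tall with a wide notch in its top. Leave it. Origin: centre of its lower edge, axes as the mirror's.
- caliper: Loose digital caliper lying on the table, 220 mm long along own x (from 90 mm behind to 130 mm ahead of its origin), 55 mm over the jaws, 14 mm tall. Leave it. Origin: on the table below its beam.
- cap: Loose round blue plastic cap, open side up, 52 mm diameter, 16 mm tall. Leave it. Origin: centre of its underside.
- bush_a: Loose steel bush standing on end, 32 mm diameter, 22 mm tall. Leave it. Origin: centre of its underside.
- bush_b: Another such loose steel bush, 32 mm diameter, 22 mm tall. Leave it. Origin: centre of its underside.
- plug_gauge: Loose plug gauge lying on the table, 18 mm thick, 118 mm long along own x. Leave it. Origin: on the table below its middle.
Mind the look-alikes: they are no part of the job. Leave any green or turquoise look-alike of the mirror alone.

How it is judged (in metres and radians):
On the way:
1. the mirror is held by the fingers at its top part, with its lower edge lifted clear above the rack (contact force between the fingers and mirror above 2 N and z of the grasp point in the frame of glass above 0.04 m and contact force between mirror and rack below 0.1 N and z of mirror in the frame of rack above 0.07 m), for 0.1 s.
At the end, for the whole second after the job is handed in: Fingers hold the mirror still by its top part, foot over 20 mm up, clear of rack and stand; its centre normal within 20 mm, across and up, of the aim point, so the mark shows mid-glass; mark 110 to 185 mm and lens over 200 mm from the glass; its centre within 40 mm of the line of sight (contact force between the fingers and mirror above 2 N and z of the grasp point in the frame of glass above 0.04 m and contact force between mirror and rack below 0.1 N and contact force between mirror and stand below 0.1 N and height (world z) of mirror above 0.02 m and y of aim in the frame of glass between -0.02 and 0.02 m and z of aim in the frame of glass between -0.02 and 0.02 m and x of mark in the frame of glass between 0.11 and 0.185 m and x of lens in the frame of glass above 0.2 m and y of glass in the frame of lens between -0.04 and 0.04 m and z of glass in the frame of lens between -0.04 and 0.04 m and linear speed of mirror below 0.02 m/s and angular speed of mirror below 0.1 rad/s); the arm keeps its last pose, push and grip.
It fails at once if the mirror, the fingers or the arm push against the camera stand or camera (contact force between any of mirror, the fingers, the arm and stand above 2 N).
It fails at once if another plate is pulled up or a loose thing on the table is shifted (distance of any of caliper, cap, bush_a, bush_b, plug_gauge, step_plate, clear_plate from where it was at the start of the episode above 0.015 m).
It also fails if it takes over 38 s, if anything falls off the work surface, if the arm or the gripper's body presses on something with over 40 N, if the wrist force passes 120 N, or if a joint passes its speed limit or range.

## Working session

There is one attempt and no reset: what is moved stays moved. The work goes in short steps, Python scripts to look and compute and a tool call to move; the robot and the scene stay as the last step left them, time stands still between calls to the robot, and variables do not carry over. Pictures are saved under pics/ and viewed, at most 10 in all, crops included, and the job is handed in when it is done.

Besides the shell and the picture viewer there is one more tool, called after "Call:" in YAML: its name, and indented under it one key for each argument. move_arm: Moves the arm, as the interface text tells. Its arguments: {"type":"object","properties":{"motion":{"type":"array","items":{"type":"array","items":{"type":"number"}}},"grip_force":{"type":"number"}},"required":["motion"]}

```bash
mkdir -p pics; cat > h.py <<'E'
import numpy as np, cv2
from rig import sensors, grab_frame, camera_params, order
def grab(n):
    p=camera_params(n); im,d=grab_frame(n); return im,d,p
def save(n,im): cv2.imwrite('pics/'+n,cv2.cvtColor(im,cv2.COLOR_RGB2BGR))
def world(d,p):
    K=p["camera_matrix"];T=p["world_from_camera"];K=np.array(K);T=np.array(T)
    v,u=np.indices(d.shape)
    P=np.stack([(u-K[0,2])/K[0,0]*d,(v-K[1,2])/K[1,1]*d,d],-1)
    return P@T[:3,:3].T+T[:3,3]
E
python3 - <<'E'
from h import *
for n in("scene","side"):
    im,d,p=grab(n); save(n+"0.png",im); np.savez(n+"0.npz",im=im,d=d,K=p["camera_matrix"],T=p["world_from_camera"])
    print(n,np.round(p["camera_matrix"],1).tolist(),np.round(p["world_from_camera"],3).tolist())
print(sensors.sense())
E
```

```text
scene [[424.1, 0.0, 283.4], [0.0, 424.1, 212.9], [0.0, 0.0, 1.0]] [[0.716, 0.484, -0.504, 1068.827], [0.698, -0.474, 0.536, -455.514], [0.021, -0.736, -0.677, 878.854], [0.0, 0.0, 0.0, 1.0]]
side [[500.8, 0.0, 282.9], [0.0, 500.8, 214.9], [0.0, 0.0, 1.0]] [[0.926, -0.197, 0.323, 136.162], [-0.378, -0.508, 0.774, -880.706], [0.012, -0.839, -0.545, 849.73], [0.0, 0.0, 0.0, 1.0]]
{'clock': 0.1, 'qpos': array([-2.42918125e-03,  3.53602692e-01,  1.63410149e+00,  1.96505030e-05,
        1.15516951e+00, -2.40550411e-03]), 'qvel': array([ 0.00172388, -0.00317202, -0.00176277,  0.00137336,  0.00213315,
        0.00028374]), 'joint_efforts': array([ 4.27485766e-04, -6.06356549e+01, -3.42817569e+01, -7.40920814e-05,
        3.91241178e-03, -4.99377973e-05]), 'eef_pos': array([ 6.24556628e+02, -1.09988908e-02,  2.30604024e+02]), 'tcp_rot': array([-3.14031167e+00, -2.10488255e-05,  1.57076469e+00]), 'contact_force': array([ 0.03879387, -0.11668775, -0.26590269]), 'wrist_torque': array([ 0.00371156,  0.02045444, -0.01012134]), 'grasp_force': 0.0, 'opening': 1.003474535195449}
```

View pics/scene0.png

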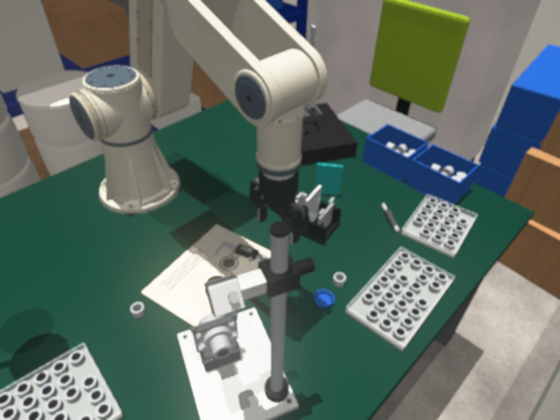

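View pics/side0.png

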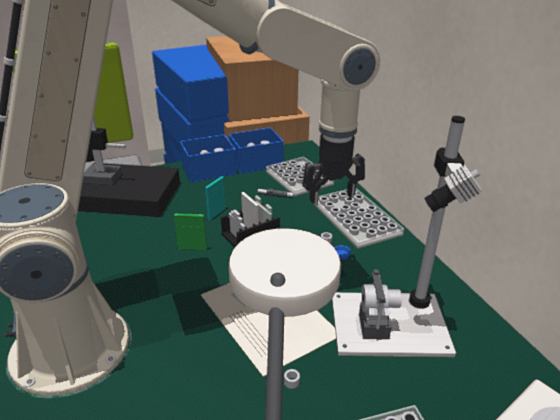

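The scene view shows the rack at about (318,213), partly behind the gripper, and the stand at (235,350) with its column at (280,320). The side view shows the rack at (255,222) with its tallest plate at (256,208), green and turquoise look-alikes at (190,230) and (215,197), the stand at (390,310), and a white lamp in the foreground.

```bash
python3 - <<'E'
from h import *
im,d,p=grab("wrist"); save("wrist0.png",im); np.savez("wrist0.npz",im=im,d=d,K=p["camera_matrix"],T=p["world_from_camera"])
print(np.round(p["camera_matrix"],1).tolist(),np.round(p["world_from_camera"],3).tolist())
out=[]
for n,(u,v,w,h) in (("scene",(250,150,110,100)),("side",(165,165,130,100)),("scene",(160,240,170,180)),("side",(320,105,150,260))):
    z=np.load(n+"0.npz"); c=z["im"][v:v+h,u:u+w]; s=min(400/w,300/h)
    o=np.zeros((300,400,3),np.uint8); c=cv2.resize(c,None,fx=s,fy=s,interpolation=cv2.INTER_CUBIC); o[:c.shape[0],:c.shape[1]]=c[:300,:400]; out.append(o); print(n,u,v,s)
save("crop0.png",np.vstack([np.hstack(out[:2]),np.hstack(out[2:])]))
for n,pts in (("scene",[(318,213),(320,205),(279,227),(276,390),(215,322),(225,295),(320,265),(340,279),(138,310)]),("side",[(256,208),(285,250),(278,280),(455,120),(240,222),(375,320),(445,170),(465,180),(292,378)])):
    z=np.load(n+"0.npz"); W=world(z["d"],dict(camera_matrix=z["K"],world_from_camera=z["T"]))
    for u,v in pts: print(n,u,v,W[v,u].round(0),z["im"][v,u])
E
```

```text
[[325.2, 0.0, 280.3], [0.0, 325.2, 208.3], [0.0, 0.0, 1.0]] [[1.0, 0.0, -0.001, 625.778], [0.0, -0.962, -0.273, 69.547], [-0.001, 0.273, -0.962, 372.397], [0.0, 0.0, 0.0, 1.0]]
scene 250 150 3.0
side 165 165 3.0
scene 160 240 1.6666666666666667
side 320 105 1.1538461538461537
scene 318 213 [507. 293.  27.] [105 107 106]
scene 320 205 [510. 295.  59.] [34 37 37]
scene 279 227 [ 792. -169.  487.] [48 50 48]
scene 276 390 [ 801. -178.   41.] [113 114 114]
scene 215 322 [ 647. -198.  137.] [125 127 125]
scene 225 295 [ 776. -255.  406.] [226 225 221]
scene 320 265 [631. 161.   3.] [39 86 71]
scene 340 279 [699. 162.   2.] [120 131 128]
scene 138 310 [ 410. -261.   -1.] [147 159 154]
side 256 208 [514. 219. 117.] [117 113 112]
side 285 250 [ 307. -479.  521.] [242 238 233]
side 278 280 [ 279. -527.  524.] [90 91 94]
side 455 120 [ 782. -176.  486.] [29 26 26]
side 240 222 [469. 226.  78.] [105 103 106]
side 375 320 [ 628. -230.   67.] [ 98  97 100]
side 445 170 [ 773. -187.  386.] [44 44 43]
side 465 180 [ 753. -265.  408.] [142 139 138]
side 292 378 [ 421. -258.    4.] [49 73 64]
```

View pics/crop0.png

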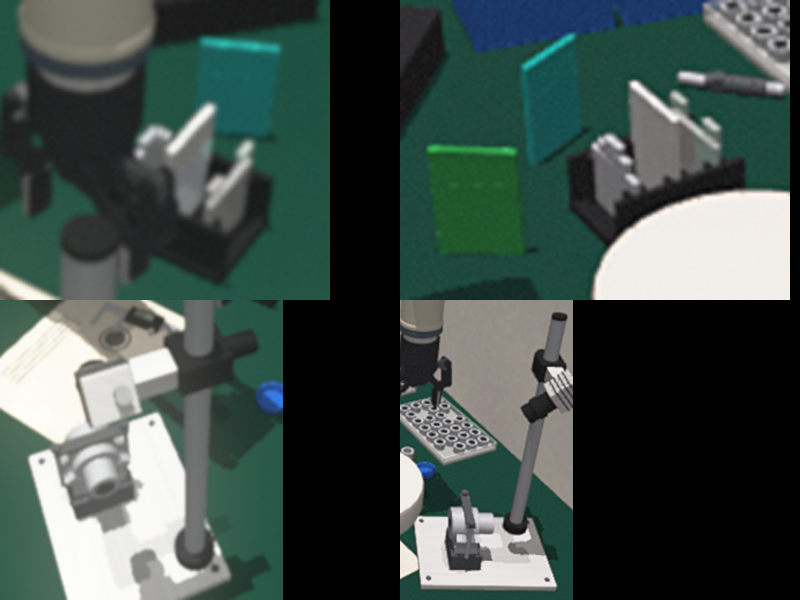

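View pics/wrist0.png

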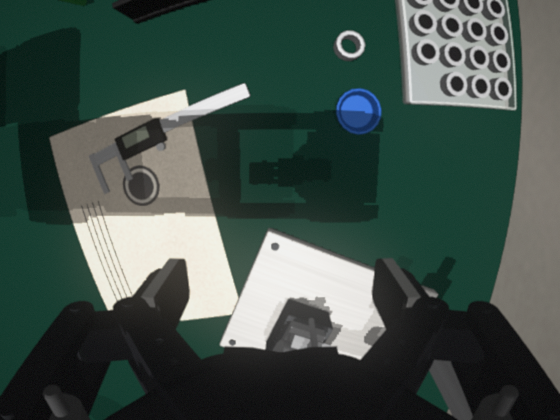

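The crop shows the choice. The middle plate in the rack, at side (250,208) and scene (315,200), is the tallest and plain grey, so it is the mirror. The stepped plate is at side (238,222), the clear notched one at side (265,205), and the green and turquoise stand-alones at side (190,230) and (215,197) are look-alikes. The wrist view shows the stand base corner at (268,230), the paper with the caliper at (140,160), a cap at (358,110) and a bush at (350,45).

```bash
cat >> h.py <<'E'
def rays(p,uv,fish=False):
    K=np.array(p["camera_matrix"]);T=np.array(p["world_from_camera"]);uv=np.asarray(uv,float)
    a=np.stack([(uv[:,0]-K[0,2])/K[0,0],(uv[:,1]-K[1,2])/K[1,1]],-1)
    if fish:
        r=np.linalg.norm(a,axis=1,keepdims=True)+1e-9; D=np.hstack([a/r*np.sin(r),np.cos(r)])
    else: D=np.hstack([a,np.ones((len(a),1))])
    return T[:3,3],D@T[:3,:3].T
def cast(p,uv,z,fish=False):
    o,D=rays(p,uv,fish); return o+D*((z-o[2])/D[:,2:])
def ld(n):
    z=np.load(n); return z["im"],z["d"],dict(camera_matrix=z["K"],world_from_camera=z["T"])
E
python3 - <<'E'
from h import *
for n in("scene","side"):
    im,d,p=ld(n+"0.npz"); W=world(d,p); x,y,z=np.moveaxis(W,-1,0)
    m=(d>0)&(abs(z-14)<5)&(x>520)&(x<900)&(y<-80)&(y>-420)&(im.min(-1)>150)
    m=cv2.morphologyEx(m.astype(np.uint8),cv2.MORPH_OPEN,np.ones((3,3)))
    P=W[m>0]; print(n,len(P),np.round(cv2.minAreaRect(P[:,:2].astype(np.float32)),2) if 0 else cv2.minAreaRect(P[:,:2].astype(np.float32)),np.round(cv2.boxPoints(cv2.minAreaRect(P[:,:2].astype(np.float32)))).tolist())
    # column
    for lo,hi in((100,250),(300,380),(430,480)):
        m=(d>0)&(z>lo)&(z<hi)&(abs(x-790)<40)&(abs(y+175)<40); print('col',W[m].mean(0).round(1),m.sum())
    m=(d>0)&(z>120)&(x>560)&(x<900)&(y<-80)&(y>-420)&~((abs(x-790)<28)&(abs(y+175)<28))
    for lo in range(120,480,30):
        q=W[m&(z>=lo)&(z<lo+30)]
        if len(q)>8: print(lo,len(q),np.percentile(q,[2,50,98],axis=0).round(0)[:,:2].tolist())
    # mirror top
    m=(d>0)&(z>106)&(z<140)&(abs(x-510)<90)&(abs(y-240)<90); P=W[m]
    print('mir',len(P),np.percentile(P,[2,50,98],axis=0).round(1).tolist(), cv2.minAreaRect(P[:,:2].astype(np.float32)))
    m=(d>0)&(z>55)&(z<69)&(abs(x-510)<130)&(abs(y-240)<130)&(im.max(-1)<60); P=W[m]
    print('rack',len(P),cv2.minAreaRect(P[:,:2].astype(np.float32)))
E
```

```text
scene 5901 ((692.1294555664062, -196.9591522216797), (190.07077026367188, 255.67410278320312), 67.48417663574219) [[538.0, -236.0], [774.0, -334.0], [847.0, -158.0], [610.0, -60.0]]
col [ 800.1 -175.4  180.2] 566
col [ 802.6 -176.9  339.7] 403
col [ 799.5 -175.6  455.9] 465
120 725 [[616.0, -242.0], [650.0, -204.0], [683.0, -159.0]]
330 10 [[701.0, -251.0], [704.0, -233.0], [721.0, -222.0]]
360 308 [[715.0, -277.0], [789.0, -223.0], [822.0, -129.0]]
390 1807 [[743.0, -274.0], [780.0, -242.0], [821.0, -124.0]]
mir 137 [[501.4, 220.7, 106.5], [511.2, 253.6, 123.0], [520.2, 296.9, 129.6]] ((513.7713623046875, 254.03887939453125), (46.73553466796875, 83.08157348632812), 43.36247634887695)
rack 134 ((517.6353149414062, 259.6089172363281), (123.028076171875, 97.27194213867188), 11.037361145019531)
side 4052 ((690.9398803710938, -198.33370971679688), (193.45700073242188, 254.1139678955078), 67.70796203613281) [[537.0, -240.0], [772.0, -336.0], [845.0, -157.0], [610.0, -61.0]]
col [ 786.4 -176.   177. ] 632
col [ 778.1 -172.6  359.6] 108
col [ 786.5 -176.3  455.2] 327
120 522 [[613.0, -244.0], [637.0, -205.0], [679.0, -160.0]]
330 162 [[701.0, -254.0], [712.0, -244.0], [735.0, -222.0]]
360 583 [[708.0, -277.0], [734.0, -253.0], [778.0, -222.0]]
390 713 [[733.0, -276.0], [757.0, -253.0], [806.0, -126.0]]
mir 151 [[496.8, 219.1, 106.3], [507.0, 253.3, 121.2], [518.5, 299.0, 130.2]] ((508.9854736328125, 258.22833251953125), (48.23542785644531, 79.27503204345703), 42.20947265625)
rack 238 ((508.5395202636719, 256.58551025390625), (141.951171875, 102.87981414794922), 11.989699363708496)
```

Careful with the scale: shifts go in shares of 0.5 m and turns go in shares of 60 degrees. That gives: 0.257 m is 0.514, -0.115 m is -0.23, -0.2 rad is -0.191.

Call:
move_arm:
  motion:
    - [0, 0, -0.0477, 0.1, -0.04, -0.04, 0.034]
    - [0, 0, -0.0955, 0.2, -0.08, -0.08, 0.034]
    - [0, 0, -0.1432, 0.3, -0.14, -0.1, 0.034]
    - [0, 0, -0.191, 0.4, -0.19, -0.1, 0.034]
    - [0, 0, -0.191, 0.514, -0.23, -0.1, 0.034]
    - [0, 0, -0.191, 0.514, -0.23, -0.1, 0.034]
    - [0, 0, -0.191, 0.514, -0.23, -0.1, 0.034]

```text
clock: 1.02
eef_pos: [509.9, 256.8, 281.0]
tcp_rot: [-3.141, 0.001, 1.772]
contact_force: [0.2, -0.7, -0.3]
opening: 0.397
grasp_force: 0.0
```

```bash
python3 - <<'E'
from h import *
im,d,p=grab("wrist"); save("wrist1.png",im); np.savez("wrist1.npz",im=im,d=d,K=p["camera_matrix"],T=p["world_from_camera"])
# camera in stand frame
c,s=np.cos(np.radians(-22.4)),np.sin(np.radians(-22.4)); R=np.array([[c,-s],[s,c]]); O=np.array([635.4,-196.2])
for n in("scene","side"):
    im,d,p=ld(n+"0.npz"); W=world(d,p); S=W.copy(); S[...,:2]=(W[...,:2]-O)@R
    x,y,z=np.moveaxis(S,-1,0); m=(d>0)&(z>260)&(abs(y)<35)&(x>40)&(x<220)
    a=(x-83)*np.cos(.698)+(z-322)*np.sin(.698); w=-(x-83)*np.sin(.698)+(z-322)*np.cos(.698)
    for lo in range(-30,120,10):
        k=m&(a>=lo)&(a<lo+10)
        if k.sum()>5: print(n,lo,k.sum(),np.percentile(w[k],[2,50,98]).round(0),np.percentile(y[k],[2,98]).round(0),im[k].mean().round())
E
```

```text
scene 10 7 [28. 32. 33.] [-12.   2.] 217.0
scene 30 20 [13. 34. 36.] [-18.  10.] 177.0
scene 40 26 [24. 34. 35.] [-14.  10.] 118.0
scene 60 14 [37. 37. 37.] [-15.  19.] 138.0
scene 70 51 [-2. 38. 38.] [-21.  20.] 146.0
scene 80 110 [ 0. 34. 38.] [-21.  35.] 165.0
scene 90 191 [-1. 24. 38.] [-21.  34.] 165.0
scene 100 915 [-4. 19. 37.] [-21.  28.] 209.0
scene 110 89 [ 1. 18. 33.] [-18.  19.] 199.0
side 10 60 [ 9. 26. 34.] [-19.   6.] 48.0
side 20 95 [ 6. 26. 34.] [-17.   5.] 37.0
side 30 108 [ 6. 28. 36.] [-21.   6.] 39.0
side 40 105 [ 6. 26. 36.] [-19.   6.] 37.0
side 50 101 [ 7. 26. 34.] [-17.   5.] 35.0
side 60 138 [-2. 28. 39.] [-23.  17.] 120.0
side 70 175 [-2. 30. 39.] [-24.  19.] 127.0
side 80 192 [-3. 32. 39.] [-24.  33.] 132.0
side 90 182 [-4. 31. 40.] [-24.  19.] 118.0
side 100 166 [-2. 29. 39.] [-24.  18.] 153.0
side 110 42 [13. 21. 24.] [-1. 12.] 153.0
```

View pics/wrist1.png

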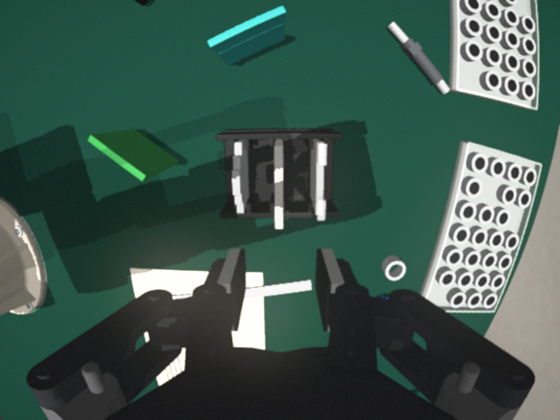

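The wrist view shows the rack at (278,175) with the mirror's top edge as the middle white bar, x≈279, rows 138–228. The stepped plate is at x≈238 and the clear plate at x≈320. The green and turquoise look-alikes stand outside the rack. Next I check which side the glass is on.

```bash
python3 - <<'E'
from h import *
out=[]
for n,(u,v,w,h) in (("scene0",(288,175,50,60)),("side0",(228,180,50,60))):
    c=ld(n+".npz")[0][v:v+h,u:u+w]; out.append(cv2.resize(c,None,fx=8,fy=8,interpolation=cv2.INTER_CUBIC))
save("crop1.png",np.hstack(out))
im,d,p=ld("wrist1.npz")
g=im.min(-1)
for v in range(132,236,8): 
    u=np.arange(266,294); k=g[v,266:294]>120; print(v,u[k].min() if k.any() else None,u[k].max() if k.any() else None, d[v,279], g[v,270:290:3])
for n,f in(("mirror",(265,292)),("left",(230,247)),("right",(310,330))):
    m=np.zeros_like(g);m[128:240,f[0]:f[1]]=(g[128:240,f[0]:f[1]]>110)
    vv,uu=np.nonzero(m); print(n,cast(p,[[np.median(uu[vv<vv.min()+6]),vv.min()],[np.median(uu[vv>vv.max()-6]),vv.max()]],127 if n=="mirror" else 100,True).round(1).tolist())
E
```

```text
132 None None 355.82037 [37 38 34 36 35 37 37]
140 None None 363.7722 [ 71  54 106 112  91  60  42]
148 275 282 293.63437 [ 35  63 146 146 123  37  37]
156 275 282 294.34268 [ 36  66 146 141 126  39  39]
164 275 282 296.0399 [ 45  72 145 146 128  39  40]
172 274 283 298.85672 [ 40  83 252 250 233  40  41]
180 274 282 300.70102 [ 39  72 252 248 206  37  40]
188 275 282 302.82092 [ 64  69 144 143 125  39  41]
196 275 282 303.91327 [ 57  44 143 142 124  35  42]
204 275 282 307.90976 [ 54  61 141 141 129  38  38]
212 274 283 308.81976 [ 57  78 249 247 225  67  71]
220 274 283 311.39017 [ 46  69 250 246 236  37  38]
228 275 282 313.46814 [ 39  41 227 230 196  33  35]
mirror [[498.9, 305.0, 127.0], [516.7, 221.9, 127.0]]
left [[460.3, 294.6, 100.0], [475.2, 221.5, 100.0]]
right [[541.3, 310.1, 100.0], [559.7, 230.9, 100.0]]
```

View pics/crop1.png

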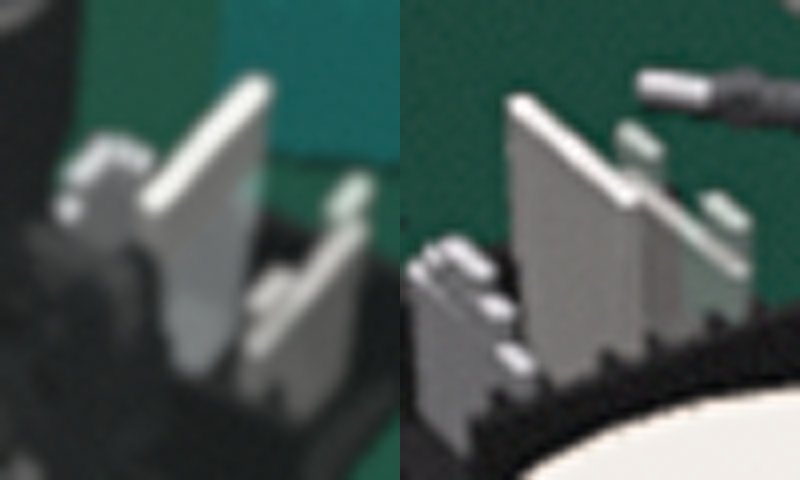

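The scene crop shows the bluish glass with its lower-edge boundary at scene (312,205), so the glass faces world +x (about 12°). The side view shows the plain back. The tool is already aligned to within about 1 mm, so I go down and grip.

Converted, 0.185 m is 0.37, 0.05 m is 0.1.

Call:
move_arm:
  motion:
    - [0, 0, 0, 0.006, 0, 0.1, 0.026]
    - [0, 0, 0, 0.006, 0, 0.2, 0.026]
    - [0, 0, 0, 0.006, 0, 0.26, 0.026]
    - [0, 0, 0, 0.006, 0, 0.3, 0.026]
    - [0, 0, 0, 0.006, 0, 0.34, 0.026]
    - [0, 0, 0, 0.006, 0, 0.37, 0.026]
    - [0, 0, 0, 0.006, 0, 0.37, 0.026]

```text
clock: 1.95
eef_pos: [509.1, 258.8, 95.3]
tcp_rot: [-3.14, 0.001, 1.77]
contact_force: [0.5, 0.5, -0.1]
opening: 0.305
grasp_force: 0.0
```

Call:
move_arm:
  motion:
    - [0, 0, 0, 0, 0, 0, 0.02]
    - [0, 0, 0, 0, 0, 0, 0.012]
    - [0, 0, 0, 0, 0, 0, 0.004]
    - [0, 0, 0, 0, 0, 0, 0.0]
    - [0, 0, 0, 0, 0, 0, 0.0]
    - [0, 0, 0, 0, 0, 0, 0.0]
  grip_force: 60

```text
clock: 2.7
eef_pos: [509.3, 260.1, 97.2]
tcp_rot: [3.141, -0.0, 1.771]
contact_force: [-2.3, -1.3, 5.9]
opening: 0.085
grasp_force: 58.5
```

Converted, -0.12 m is -0.24, -0.085 m is -0.17.

Call:
move_arm:
  motion:
    - [0, 0, 0, 0, 0, -0.016, 0]
    - [0, 0, 0, 0, 0, -0.044, 0]
    - [0, 0, 0, 0, 0, -0.08, 0]
    - [0, 0, 0, 0, 0, -0.12, 0]
    - [0, 0, 0, 0, 0, -0.17, 0]
    - [0, 0, 0, 0, 0, -0.24, 0]
    - [0, 0, 0, 0, 0, -0.24, 0]
    - [0, 0, 0, 0, 0, -0.24, 0]

```text
clock: 3.7
eef_pos: [509.1, 259.8, 216.4]
tcp_rot: [3.142, -0.0, 1.771]
contact_force: [-0.0, -0.6, -3.0]
opening: 0.085
grasp_force: 58.6
```

```bash
python3 - <<'E'
from h import *
im,d,p=grab("side"); save("side1.png",im); im2,d2,p2=grab("scene")
np.savez("side1.npz",im=im,d=d,K=p["camera_matrix"],T=p["world_from_camera"]);np.savez("scene1.npz",im=im2,d=d2,K=p2["camera_matrix"],T=p2["world_from_camera"])
save("lift.png",np.hstack([cv2.resize(im[80:280,180:400],(400,364)),cv2.resize(im2[80:280,220:440],(400,364))]))
E
```

```text
(no output)
```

View pics/lift.png

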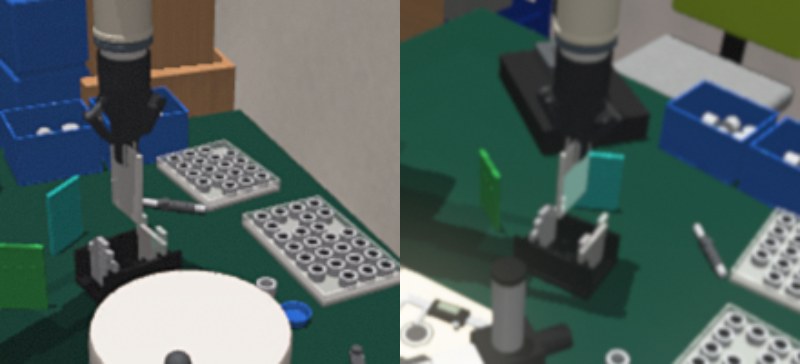

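The mirror is clear of the rack, with both other plates still in place (side (100,255) and (150,240) in the crop), and the glass faces +x. Next I work out the transfer.

```bash
cat > plan.py <<'E'
from h import *
from scipy.spatial.transform import Rotation as Ro
s=sensors.sense(); P=s["eef_pos"]; R=Ro.from_euler("xyz",s["tcp_rot"])
O=np.array([635.4,-196.2,0]); S=Ro.from_euler("z",-22.4,degrees=True)
lens=O+S.apply([83,0,345]); mark=O+S.apply([-20,0,100]); aim=mark+.31*(lens-mark)
L=S*Ro.from_euler("y",40-0,degrees=True)  # -x: -cos40, z: check
los=S.apply([-np.cos(.698),0,-np.sin(.698)])
glass=lens+330*los; n=(aim-glass)/np.linalg.norm(aim-glass)
y=np.cross([0,0,1],n); y/=np.linalg.norm(y); z=np.cross(n,y)
E
cat > a.py <<'E'
from plan import *
Rt=Ro.from_matrix(np.stack([y,n,-z],1))
dy=0
Pt=glass-4*n+44*z-dy*y
rv=(R.inv()*Rt).as_rotvec(); sh=R.inv().apply(Pt-P)
print("glass",glass,"n",n,"tilt",np.degrees(np.arcsin(n[2])),"mark x",(mark-glass)@n,"lens x",(lens-glass)@n)
print("rot",rv.round(3),"shift",sh.round(1),"Pt",Pt.round(1),np.degrees(np.linalg.norm(rv)))
for nn in("side1","scene1"):
    im,d,p=ld(nn+".npz"); W=world(d,p); x,yy,zz=np.moveaxis(W,-1,0)
    m=(d>0)&(zz>135)&(zz<190)&(abs(x-509)<25)&(abs(yy-260)<60); q=W[m]
    print(nn,m.sum(),np.percentile(q,[1,5,50,95,99],axis=0).round(0).tolist(), np.degrees(np.arctan(np.polyfit(q[:,1],q[:,0],1)[0])))
E
python3 a.py
```

```text
glass [ 478.39118838 -131.48563775  132.9133839 ] n [ 0.89966868 -0.37081667  0.23041542] tilt 13.321530612485894 mark x 138.2074759507249 lens x 294.8877670460251
rot [-0.227 -0.068  0.588] shift [-369.4 -119.    40.9] Pt [ 465.4 -126.1  174.8] 36.34606362485237
side1 288 [[498.0, 219.0, 136.0], [499.0, 221.0, 138.0], [507.0, 252.0, 162.0], [518.0, 295.0, 187.0], [520.0, 300.0, 190.0]] -12.438738251672723
scene1 240 [[505.0, 219.0, 135.0], [506.0, 221.0, 138.0], [514.0, 252.0, 162.0], [520.0, 294.0, 187.0], [521.0, 297.0, 189.0]] -9.787290669076699
```

Converted, -0.335 m is -0.67, -0.3 m is -0.6, 0.588 rad is 0.5615.

Call:
move_arm:
  motion:
    - [0, 0, 0, -0.04, -0.012, 0, 0]
    - [0, 0, 0.0477, -0.12, -0.04, 0, 0]
    - [-0.0286, -0.0095, 0.1432, -0.21, -0.068, 0, 0]
    - [-0.0668, -0.0191, 0.2387, -0.31, -0.1, 0, 0]
    - [-0.1146, -0.0334, 0.3342, -0.41, -0.132, 0.01, 0]
    - [-0.1528, -0.0458, 0.4297, -0.51, -0.164, 0.02, 0]
    - [-0.191, -0.0573, 0.5061, -0.6, -0.194, 0.04, 0]
    - [-0.2168, -0.0649, 0.5615, -0.67, -0.216, 0.06, 0]

```text
clock: 4.8
eef_pos: [468.2, -92.1, 185.5]
tcp_rot: [2.908, -0.0, 1.177]
contact_force: [-1.2, 0.4, -2.3]
opening: 0.08
grasp_force: 58.6
```

```bash
python3 a.py | head -2; python3 -c "
from h import *
s=sensors.sense();print(s['clock'],s['qpos'].round(2),s['opening'],s['grasp_force'])"
```

```text
glass [ 478.39118838 -131.48563775  132.9133839 ] n [ 0.89966868 -0.37081667  0.23041542] tilt 13.321530612485894 mark x 138.2074759507249 lens x 294.8877670460251
rot [ 0.001  0.    -0.003] shift [-32.5   7.7  12.8] Pt [ 465.4 -126.1  174.8] 0.16951394392446342
4.8 [-0.16  0.07  2.14 -0.08  0.71  0.29] 0.0804857839751497 58.5584682226181
```

Converted, -0.032 m is -0.064, 0.003 m is 0.006.

Call:
move_arm:
  motion:
    - [0, 0, 0, -0.024, 0.006, 0.01, 0]
    - [0, 0, 0, -0.048, 0.012, 0.02, 0]
    - [0, 0, 0, -0.064, 0.016, 0.026, 0]
    - [0, 0, 0, -0.064, 0.016, 0.026, 0]
    - [0, 0, 0, -0.064, 0.016, 0.026, 0]
    - [0, 0, 0, -0.064, 0.016, 0.026, 0]

```text
clock: 5.55
eef_pos: [468.0, -123.2, 175.6]
tcp_rot: [2.908, -0.001, 1.181]
contact_force: [0.4, -0.6, -2.3]
opening: 0.084
grasp_force: 58.6
```

```bash
python3 - <<'E'
from plan import *
print("R err deg",np.degrees((R.inv()*Ro.from_matrix(np.stack([y,n,-z],1))).magnitude()),"pos err",(P-(glass-4*n+44*z)).round(1),s["grasp_force"],s["contact_force"])
out=[]
for nm in("scene","side"):
    im,d,p=grab(nm); W=world(d,p); q=W-glass
    A,B,C=q@n,q@y,q@z
    m=(d>0)&(abs(A)<16)&(abs(B)<60)&(C>-60)&(C<36)
    k=W[m]; c=k.mean(0); _,_,V=np.linalg.svd(k-c); v=V[2]*np.sign(V[2]@n)
    print(nm,m.sum(),"A med",np.median(A[m]).round(1),"B",np.percentile(B[m],[2,98]).round(0),"C min",np.percentile(C[m],1).round(0),"plane normal",v.round(3),"off(y,z) deg",np.degrees([v@y,v@z]).round(1))
    out.append(cv2.resize(im[100:400,120:470],(400,343)))
save("final.png",np.hstack(out))
E
```

```text
R err deg 0.1023440905453864 pos err [2.5 3.  0.7] 58.59353542327881 [ 0.42546985 -0.57063811 -2.28767602]
scene 957 A med 2.6 B [-34.  43.] C min -39.0 plane normal [ 0.901 -0.373  0.223] off(y,z) deg [-0.1 -0.4]<stdin>:8: RuntimeWarning: Mean of empty slice.
  ret = um.true_divide(
  return _methods._mean(a, axis=axis, dtype=dtype,
  ret = ret.dtype.type(ret / rcount)
Traceback (most recent call last):
IndexError: index -1 is out of bounds for axis 0 with size 0
```

The scene camera's depth puts the held glass within about 4 mm and 0.5° of the target. The side view is blocked by the lamp. I check that it is steady and hand in.

```bash
python3 -c "
from h import *
s=sensors.sense();print(s['clock'],s['qvel'].round(4),s['eef_pos'],s['grasp_force'])
print(order.sign_off())"
```

```text
5.65 [-0.0006 -0.0003 -0.0009  0.0022 -0.001  -0.0007] [ 467.99636937 -123.17566607  175.54437725] 58.59397351741791
the job is handed in; nothing more can be done
None
```

I handed in the job at 5.7 s: the gripper holds the mirror still at about 59 N in front of the hub, with the glass measured within about 4 mm and 0.5° of the computed aim and about 138 mm from the mark; sign-off returned no verdict.

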